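# Hang the budgie mirror on the branch with the S-hook

## Robot

A 6-joint arm with a two-finger parallel gripper is mounted at the origin on the work surface. World frame = base frame: x ahead of the robot, y to its left, z up, the work surface at z = 0. Lengths are in mm, angles in rad, forces in N, time in s.
With the tool pointing down it reaches from about 350 to 875 mm from the base axis. Payload 4.2 kg.
Tool frame: the origin (TCP) lies on the mounting face of the last link; the fingertips stand 173 mm ahead of it and the grasp point (between the pads) lies 155 mm ahead of it (tcp_to_grasp is the distance from the TCP to the grasp point, in mm); z points along the fingers, y is the direction in which the jaws open and shut (so a half turn about z gives the same grasp; the last joint's range is limited). The gripper opens to 85 mm and grips with 20 to 120 N. Pads are 22 mm wide; open, the fingers measure 114 mm over their backs; the gripper's body (76 mm by 85 mm) begins 54 mm behind the grasp point. The pads swing forward as they close: fully open they stand 13 mm farther back than shut.
Start: joints at [-1.08, 0.385, 0.008, 0, -1.194, -0.259], TCP at [143.599, -608.259, 404.712] pointing down, gripper open.
Joint ranges: [-3.14, 3.14], [-1.21, 2.06], [-1.07, 1.41], [-3.16, 2.05], [-2.99, -0.16], [-3.1, 3.1]. Speed limits (rad/s): [2.79, 2.79, 3.14, 3.14, 3.14, 3.14].

## Interface

Orientations are given as a unit quaternion [x, y, z, w].
In Python, from bench import * gives the robot as it stands. The module is installed in compiled form; this text tells all that it offers.
- The arm moves only by the tool apply_moves, never from a script. Its arguments are lists of equal length, an entry for each row: "fingers": the closure, from 0 (fully open) to 1 (shut); "dp": the shift along the world's x, y, z in cm, a list of three; "yaw": the turn about the world's z in degrees. A call has 1 to 10 rows; each row is the pose to reach, as a shift and turn from the pose measured when the call began; what a row does not reach only later rows make up. A row lasts 1/10 s, in which the tool goes at most 50 mm and 8.59 degrees, less where a joint would pass 70% of its speed; a pose out of reach is approached as far as the arm can. A call with a gripper value outside its range is refused whole. The fingers move at their own pace and stop on an object; the grip force is fixed at half the most. Time passes only in rows, so rows that repeat a pose let the fingers close. It gives the time, the measured TCP pose, the force and the opening at its end, in the units of the state.
- read_state(): the state, without advancing time (a new reading comes with each control period).
- get_image(name): name is "scene" or "top" or "wrist"; returns a dict with "color" (384x512x3 uint8, blue, green, red), "mtx" (3x3 intrinsics, pixels), "camera_from_world" (4x4, takes a point from world to camera coordinates); the wrist camera has in their place "tool_from_camera" (4x4, takes a point from camera to tool coordinates, whose origin is the TCP and whose axes are the flange's). Camera axes: x right, y down, z forward; pixel columns grow to the right and rows downward; lengths in mm; the calibration is good to about 2 mm. A picture is of the moment at which its call begins: read the wrist's pose just before it. There is no depth.
- job_done(): hands the job in, once; it reports no verdict.
The state is a dict: "clock": time; "joints": joint angles; "joint_vel": joint speeds; "joint_efforts": joint torques, N m; "position": TCP position; "ee_rot": TCP orientation; "contact_force": force on the tool from outside, world axes, zero at the start; "wrist_torque": the same for the moment, N m; "gripper_width": finger opening in mm.
Only numpy, scipy, OpenCV 4.12 (cv2) and the standard library are available. Lean on these libraries where they do the work, as an engineer would, in place of code of your own. Each camera call takes 0.05 s, during which the arm holds its last target. There are 200 camera calls.

## Task

Take the S-hook off the wire toy rack, put its lower end up through the hole of the budgie mirror that lies on the roof of the bath house, and carry the mirror on the hook to the branch perch. Hang the hook's upper end over the branch, beside the bell and between the posts, so that the mirror hangs there freely and still, and let go. Do not drop the mirror, and leave the seed dispenser, the jar and the saucer where they stand.

Things in the scene. Friction and masses are not known exactly. Their poses are not given: they have to be found in the camera images.
- shook: S-hook of 5 mm steel wire, 107 mm tall, 31 mm wide, 50 g, flat in its x-z plane; hangs upright on the rack's bar, z up, x as the rack's x. Hung on a 12 mm bar its origin is 34 mm below the bar's axis. The bar gets in or out of the upper hook, under its free end, when the bar's axis passes (+5, +18 mm) (x, z) from the origin. A straight slanted stem runs from (-13, +30) to (+13, -46 mm)
- shook_top (a point): centre of the S-hook's upper half circle (centre-line radius 13 mm, over the top), at (0, 0, +30 mm) in its frame; its short free end is at (+13, 0, +30 mm), so its mouth opens to +x
- shook_bend (a point): wire centre at the lowest point of the S-hook's lower half circle (radius 13 mm about (0, 0, -46 mm)), at (0, 0, -59 mm) in its frame
- shook_tip (a point): wire centre at the S-hook's lower free end, which points up, at (-13, 0, -46 mm) in its frame; the wire's round end stands 2.5 mm above it
- mirror: budgie mirror: flat yellow plastic plate, 80 x 56 x 5 mm (x, y, z), 40 to 85 g, silver face on top, origin at the centre of its underside; it lies flat on the bath house's roof, free to move, with its hole end (+x) jutting out past the roof's +x edge
- mirror_hole (a point): centre of the mirror's round 15 mm through-hole, at mid thickness (2.5 mm above the underside), (27, 0, 2.5 mm) in the mirror's frame; the plate's +x end is 13 mm beyond it; the hole's centre stands clear of the roof's edge by about 10 to 20 mm
- bath: clear acrylic bath house, fixed, 110 x 130 mm (x, y) with a pale blue roof 120 x 140 mm whose flat top is 90 mm above the table; origin at the table under its centre, its small door on the -x side; x points to the robot's left, give or take 12 degrees
- perch: branch perch, fixed: wooden base 70 x 250 x 12 mm (x, y, z), two 16 mm posts at y = -110 and +110 mm up to a straight round branch 12 mm thick; origin at the table under its centre. A brass bell 26 mm wide hangs fixed below the branch at y = +65 mm, from 28 to 67 mm below its axis
- branch_mid (a point): middle of the branch on its axis, 200 mm above the table; the branch runs along y of this frame, x is level and points to the robot's left, give or take 12 degrees
- rack: wire toy rack, fixed: green base 60 x 190 x 10 mm, two 10 mm posts at y = -80 and +80 mm, steel bar 12 mm thick along y between them; origin at the table under its centre
- rack_mid (a point): middle of the rack's bar on its axis, 140 mm above the table; the bar runs along y of this frame, x points to the robot's left, give or take 12 degrees
- dispenser: green spring-loaded seed dispenser, 75 x 75 mm, 160 mm tall, loose; origin under its centre; bystander. (Besides, a fixed budgie cage 410 mm tall fills the table's left end from x = 0.18 to 0.48 m, y = 0.53 to 0.75 m.)
- jar: glass treat jar with blue cap, 60 mm wide, 100 mm tall, loose; origin under its centre; bystander
- saucer: pink ceramic saucer, 80 mm wide, 18 mm tall, loose; origin under its centre; bystander
- shook_grip (a point): centre of the S-hook's red plastic grip sleeve, a block 14 mm thick along y, 10 mm wide, 22 mm long along the stem, at (-1.4, 0, -4 mm) in its frame. Grip it across y; the bar or branch runs along y just above, so the fingers must come slanting, about 45 degrees, from the -x side and above
Not all that is in view belongs to the job. Several things have the shape of the mirror; the one meant has the colours described above.

How it is judged:
By the outcome, as a careful person would: the job done as asked, in the order asked, and still so for the second after the job is handed in, with the robot touching nothing.
It also fails if it takes over 72 s, if anything falls off the work surface, if the arm or the gripper's body presses on something with over 40 N, if the wrist force passes 120 N, or if a joint passes its speed limit or range.

## Working session

There is one attempt and no reset: what is moved stays moved. The work goes in short steps, Python scripts to look and compute and a tool call to move; the robot and the scene stay as the last step left them, time stands still between calls to the robot, and variables do not carry over. Pictures are saved under pics/ and viewed, about 8 in all and at most 12, crops included, and the job is handed in when it is done.

Besides the shell and the picture viewer there is one more tool, called after "Emit:" as a command line: name --pt "numbers of a row" for each row, then --argument value for the rest. apply_moves: Moves the arm, as the interface text tells. Its arguments: {"type":"object","properties":{"fingers":{"type":"array","items":{"type":"number"}},"dp":{"type":"array","items":{"type":"array","items":{"type":"number"}}},"yaw":{"type":"array","items":{"type":"number"}}},"required":["fingers","dp","yaw"]}

```bash
mkdir -p pics; cat > h.py <<'E'
from bench import *
import numpy as np, cv2
from scipy.spatial.transform import Rotation as R
def ray(im,u,v):
    K=im['mtx'];T=np.array(im['camera_from_world']) if 'camera_from_world' in im else np.linalg.inv(im['wT'])
    Ti=np.linalg.inv(T);d=Ti[:3,:3]@np.linalg.inv(K)@np.array([u,v,1.]);return Ti[:3,3],d
def atz(im,u,v,z):
    o,d=ray(im,u,v);return o+d*(z-o[2])/d[2]
def proj(im,P):
    T=np.array(im['camera_from_world']) if 'camera_from_world' in im else np.linalg.inv(im['wT'])
    P=np.atleast_2d(P);q=(T[:3,:3]@P.T+T[:3,3:4]);p=np.array(im['mtx'])@q;return (p[:2]/p[2]).T
def grab(name,tag):
    s=read_state();im=get_image(name)
    if name=='wrist':
        W=np.eye(4);W[:3,:3]=R.from_quat(s['ee_rot']).as_matrix();W[:3,3]=s['position'];im['wT']=W@np.array(im['tool_from_camera'])
    import pickle;pickle.dump({k:(np.array(v)) for k,v in im.items()},open(f'{tag}.pkl','wb'))
    return im
def load(tag):
    import pickle;return pickle.load(open(f'{tag}.pkl','rb'))
E
python3 - <<'E'
from h import *
s=read_state();print(s['position'],R.from_quat(s['ee_rot']).as_matrix().round(3),s['gripper_width'])
a=grab('scene','s0');b=grab('top','t0')
for n,i in(('s0',a),('t0',b)):
    cv2.imwrite(f'pics/{n}.png',cv2.resize(i['color'],(800,600),interpolation=cv2.INTER_CUBIC));T=np.linalg.inv(i['camera_from_world']);print(n,T[:3,3].round(),T[:3,2].round(2),np.array(i['mtx']).round(1).tolist())
E
```

```text
[ 143.56472272 -608.07755882  403.59813032] [[-0.973 -0.23  -0.001]
 [-0.23   0.973  0.002]
 [ 0.     0.002 -1.   ]] 85.39108551593397
s0 [1114.  -87.  553.] [-0.8   0.17 -0.57] [[369.1, 0.0, 253.8], [0.0, 369.1, 192.5], [0.0, 0.0, 1.0]]
t0 [403.  27. 975.] [ 0.12  0.01 -0.99] [[400.0, 0.0, 262.2], [0.0, 400.0, 192.2], [0.0, 0.0, 1.0]]
```

View pics/s0.png

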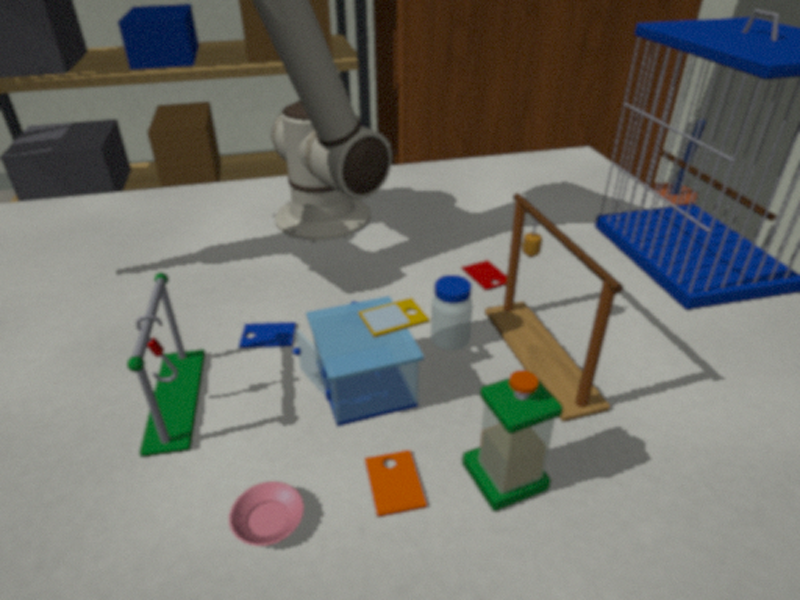

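View pics/t0.png

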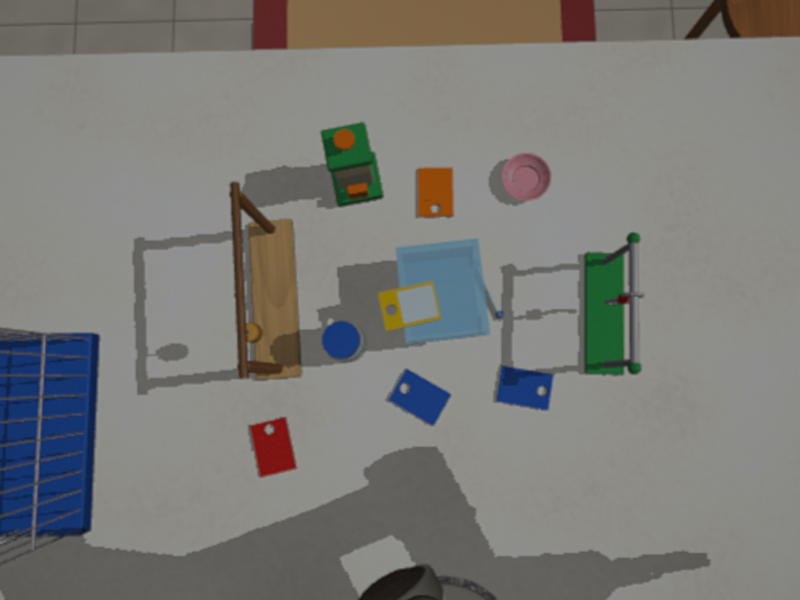

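The scene view shows the rack at left with the hook (150,345), the bath house with a mirror on its roof, the perch at right with the bell (532,243), and the dispenser at (515,440). Look-alikes of the mirror in the top view:
- orange (435,192)
- blue (420,397) and blue (525,388)
- red (272,447)
- yellow with a silver face (408,305) on the bath roof

The yellow one with the silver face matches the description. I'll confirm it in an enlarged crop.

```bash
python3 - <<'E'
from h import *
t=load('t0');s=load('s0');k=.64
f=lambda u,v,z:atz(t,u*k,v*k,z)
P=lambda n,p:print(n,p.round(1))
A=f(633,238,140);B=f(634,368,140);P('rack ends',np.r_[A,B]);P('len,ang',np.r_[np.linalg.norm(A-B),np.degrees(np.arctan2(*(A-B)[1::-1]))])
A=f(236,185,200);B=f(243,375,200);P('branch ends',np.r_[A,B]);P('len,ang',np.r_[np.linalg.norm(A-B),np.degrees(np.arctan2(*(A-B)[1::-1]))])
for c in((397,248),(478,240),(490,332),(405,342)):P('roof',f(*c,90))
P('hole',f(391.5,309,95));P('hook top y',f(623,296,140))
for c in((379,291),(433,283),(440,319),(386,330)):P('mir',f(*c,95))
c1=cv2.resize(t['color'][170:225,235:325],(800,489),interpolation=cv2.INTER_CUBIC)
c2=cv2.resize(t['color'][145:245,360:420],(360,600),interpolation=cv2.INTER_CUBIC)
c3=cv2.resize(s['color'][165:300,75:140],(289,600),interpolation=cv2.INTER_CUBIC)
cv2.imwrite('pics/c1.png',cv2.resize(np.hstack([c2,c3,cv2.resize(c1,(981,600))]),(800,295),interpolation=cv2.INTER_AREA))
E
```

```text
rack ends [ 584.3 -265.7  140.   409.2 -256.4  140. ]
len,ang [175.3  -3. ]
branch ends [651.2 258.2 200.  408.6 245.5 200. ]
len,ang [242.9   3. ]
roof [587.6  56.1  90. ]
roof [596.9 -60.9  90. ]
roof [463.8 -73.8  90. ]
roof [451.9  46.8  90. ]
hole [498.7  65.1  95. ]
hook top y [ 505.3 -247.6  140. ]
mir [524.8  82.5  95. ]
mir [534.7   5.5  95. ]
mir [483.1  -3.3  95. ]
mir [469.   73.3  95. ]
```

View pics/c1.png

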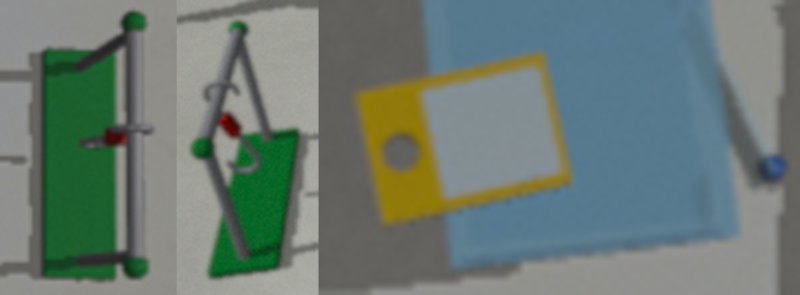

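The crop confirms the yellow plate with the silver face and its hole jutting past the roof's left edge. The hook hangs near the middle of the rack's bar, with its red sleeve toward +x. Next I'll move to hover beside the rack.

Emit:
apply_moves --fingers '[0,0,0,0,0,0,0,0,0,0]' --pt "4 3 0" --pt "8 6 0" --pt "12 9 0" --pt "16 12 0" --pt "20 15 0" --pt "24 18 0" --pt "28 21 0" --pt "32 24 0" --pt "36 26 0" --pt "36 26 0" --yaw '[8,16,24,32,40,48,56,64,72,74]'

```text
clock: 1.1
position: [507.6, -345.3, 402.6]
ee_rot: [-0.693, 0.721, 0.001, -0.001]
contact_force: [-0.4, 0.2, -0.7]
gripper_width: 85.6
```

```bash
python3 - <<'E'
from h import *
s=read_state();print(s['clock'],np.round(s['position'],1),np.round(s['joints'],2),R.from_quat(s['ee_rot']).as_matrix().round(3).tolist())
w=grab('wrist','w1');t=grab('top','t1')
print(w['tool_from_camera'].round(2).tolist(),w['mtx'].round(1).tolist())
cv2.imwrite('pics/w1.png',cv2.resize(w['color'],(800,600),interpolation=cv2.INTER_CUBIC))
E
```

```text
1.1 [ 507.6 -345.3  402.6] [-0.33  0.37 -0.02  0.   -1.18  0.29] [[-0.039, -0.999, -0.002], [-0.999, 0.039, 0.0], [-0.0, 0.002, -1.0]]
[[-0.0, -0.95, -0.32, 83.41], [1.0, -0.0, -0.0, -0.25], [0.0, -0.32, 0.95, 30.51], [0.0, 0.0, 0.0, 1.0]] [[333.1, 0.0, 258.4], [0.0, 333.1, 192.6], [0.0, 0.0, 1.0]]
```

View pics/w1.png

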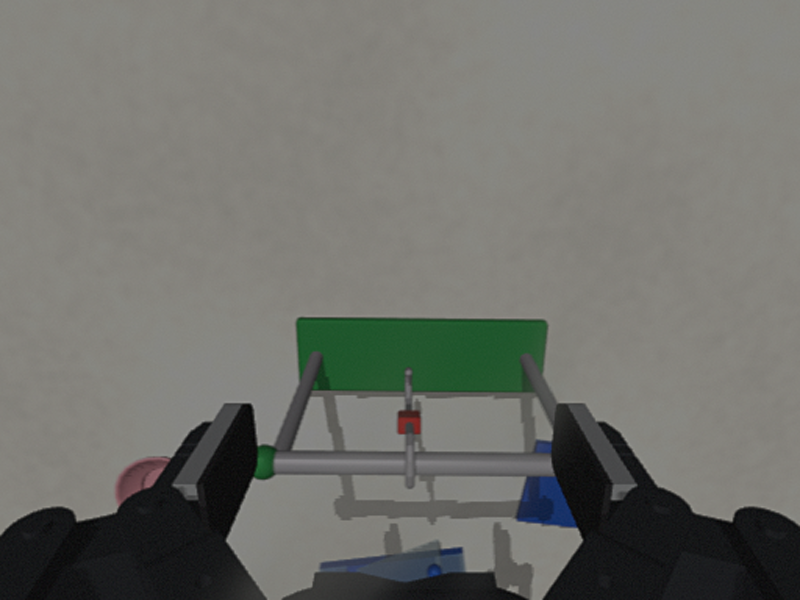

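```bash
python3 - <<'E'
from h import *
w=load('w1');k=.64
# bar centre line by brightness of the column profile, both cameras
g=cv2.cvtColor(w['color'],cv2.COLOR_BGR2GRAY)
for u in (190,210,230,250,285,305,325,340):
    col=cv2.GaussianBlur(g,(3,3),0)[285:312,u].astype(int);print(u,col.tolist())
for u in (300,410,540):print(u,atz(w,u*k,463.5*k,140).round(1))
print('hook top',atz(w,410*k,464*k,149).round(1),'sleeve',atz(w,409*k,422*k,102).round(1),'tip',atz(w,408*k,372*k,62).round(1))
E
```

```text
190 [135, 136, 124, 94, 76, 80, 89, 96, 109, 124, 130, 125, 117, 110, 105, 101, 94, 88, 99, 123, 134, 134, 133, 133, 133, 133, 132]
210 [133, 134, 126, 103, 83, 82, 91, 97, 107, 121, 129, 126, 119, 112, 107, 104, 98, 92, 99, 120, 132, 132, 131, 131, 131, 130, 130]
230 [131, 132, 127, 108, 87, 85, 92, 98, 106, 119, 128, 127, 121, 114, 110, 106, 100, 94, 100, 119, 131, 131, 130, 130, 130, 130, 130]
250 [132, 133, 131, 115, 89, 81, 89, 96, 103, 116, 127, 127, 121, 114, 109, 105, 100, 93, 96, 115, 129, 130, 130, 130, 130, 129, 129]
285 [131, 131, 132, 121, 97, 84, 89, 96, 101, 110, 120, 123, 120, 115, 111, 108, 104, 98, 96, 108, 125, 132, 131, 130, 130, 130, 130]
305 [130, 131, 132, 124, 101, 86, 87, 94, 99, 106, 115, 119, 118, 115, 111, 107, 103, 97, 93, 104, 123, 132, 132, 131, 131, 131, 131]
325 [130, 130, 131, 124, 105, 87, 86, 93, 98, 104, 111, 115, 116, 114, 111, 107, 103, 98, 92, 99, 120, 130, 130, 130, 130, 130, 130]
340 [92, 91, 89, 83, 76, 76, 83, 91, 96, 101, 107, 113, 114, 112, 110, 107, 103, 98, 89, 72, 55, 47, 46, 45, 45, 44, 43]
300 [ 565.6 -260.9  140. ]
410 [ 507.6 -258.5  140. ]
540 [ 439.  -255.7  140. ]
hook top [ 507.5 -264.8  149. ] sleeve [ 507.6 -259.9  102. ] tip [ 507.4 -272.8   62. ]
```

The wrist view shows the bar as a horizontal line at row 463 and the hook crossing it at column 410, with the sleeve at (409,422). The hook is at x≈507.6 and the bar at y≈-259.5. The top view agrees within 2–3 mm.

The tool can only point down here, so I can't come in slanting. I'll grip the upper stem wire with the pads just on the -x side of the bar.

Emit:
apply_moves --fingers '[0,0,0,0,0,0,0,0,0,0]' --pt "0 4 0" --pt "0 6.5 0" --pt "0 6.5 -3" --pt "0 6.5 -6" --pt "0 6.5 -9" --pt "0 6.5 -10.5" --pt "0 6.5 -11.5" --pt "0 6.5 -11.5" --pt "0 6.5 -11.5" --pt "0 6.5 -11.5" --yaw '[-0.5,-0.5,-0.5,-0.5,-0.5,-0.5,-0.5,-0.5,-0.5,-0.5]'

```text
clock: 2.2
position: [504.9, -282.4, 289.0]
ee_rot: [-0.687, 0.726, 0.0, -0.0]
contact_force: [-0.0, -0.8, 0.3]
gripper_width: 85.5
```

```bash
python3 - <<'E'
from h import *
w=grab('wrist','w2');s=grab('scene','s2')
a=cv2.resize(w['color'],(500,375),interpolation=cv2.INTER_CUBIC)
c=cv2.resize(s['color'][140:300,50:178],(300,375),interpolation=cv2.INTER_CUBIC)
cv2.imwrite('pics/w2.png',np.hstack([a,c]))
E
```

```text
(no output)
```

View pics/w2.png

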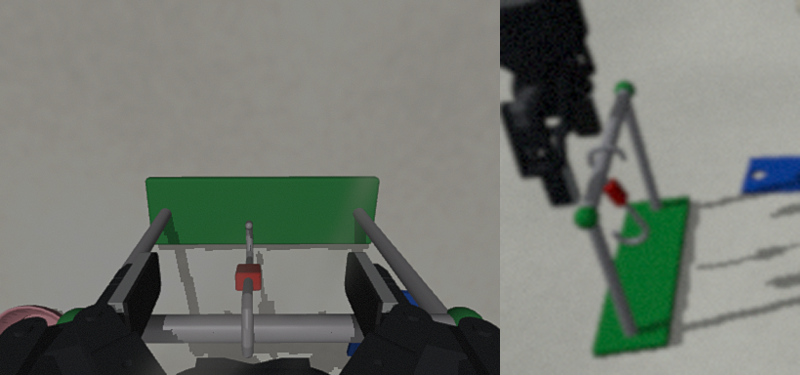

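The wrist view shows the hook's stem centred between the open pads (sleeve at 248,277), with the bar just beyond the pads. I'm 2–3 mm off in x and y, so I'll correct and then close.

Emit:
apply_moves --fingers '[0,0,0,0.5,1,1,1,1,1,1]' --pt "0.27 0.27 -0.1" --pt "0.27 0.27 -0.1" --pt "0.27 0.27 -0.1" --pt "0.27 0.27 -0.1" --pt "0.27 0.27 -0.1" --pt "0.27 0.27 -0.1" --pt "0.27 0.27 -0.1" --pt "0.27 0.27 -0.1" --pt "0.27 0.27 -0.1" --pt "0.27 0.27 -0.1" --yaw '[0,0,0,0,0,0,0,0,0,0]'

```text
clock: 3.3
position: [507.5, -279.5, 287.8]
ee_rot: [-0.688, 0.726, 0.001, -0.0]
contact_force: [-0.3, -0.1, -0.3]
gripper_width: 2.6
```

Emit:
apply_moves --fingers '[1,1,1,1]' --pt "0 0 0" --pt "0 0 0" --pt "0 0 0" --pt "0 0 0" --yaw '[0,0,0,0]'

```text
clock: 3.7
position: [507.5, -279.5, 287.8]
ee_rot: [-0.688, 0.726, 0.001, -0.0]
contact_force: [0.8, 1.0, -0.4]
gripper_width: 2.7
```

```bash
python3 - <<'E'
from h import *
w=grab('wrist','w3');s=grab('scene','s3')
a=cv2.resize(w['color'],(500,375),interpolation=cv2.INTER_CUBIC)
c=cv2.resize(s['color'][140:300,50:178],(300,375),interpolation=cv2.INTER_CUBIC)
cv2.imwrite('pics/w3.png',np.hstack([a,c]))
E
```

```text
(no output)
```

View pics/w3.png

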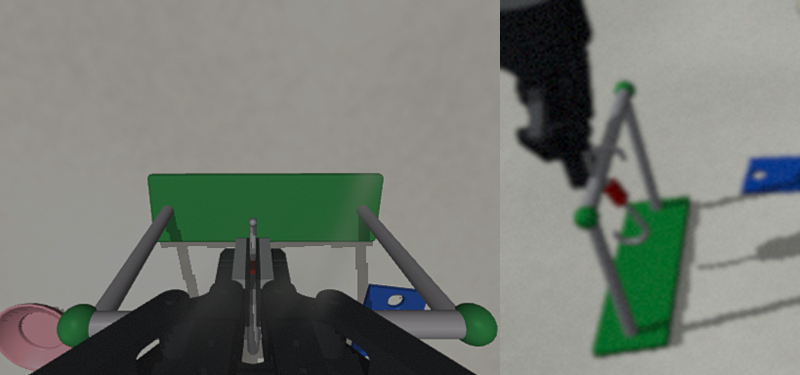

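The pads are shut on the wire at 2.7 mm opening. I'll test the hold by lifting it partway.

Emit:
apply_moves --fingers '[1,1,1,1,1,1]' --pt "0 -0.1 0.3" --pt "0 -0.2 0.6" --pt "0 -0.3 0.9" --pt "0 -0.4 1.2" --pt "0 -0.4 1.2" --pt "0 -0.4 1.2" --yaw '[0,0,0,0,0,0]'

```text
clock: 4.4
position: [507.5, -283.6, 299.9]
ee_rot: [-0.688, 0.726, 0.001, -0.0]
contact_force: [-0.4, 0.2, -0.7]
gripper_width: 3.0
```

```bash
python3 - <<'E'
from h import *
w=grab('wrist','w4');s=grab('scene','s4')
a=cv2.resize(w['color'][180:384,150:400],(460,375),interpolation=cv2.INTER_CUBIC)
c=cv2.resize(s['color'][180:270,75:157],(342,375),interpolation=cv2.INTER_CUBIC)
cv2.imwrite('pics/w4.png',np.hstack([a,c]))
E
```

```text
(no output)
```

View pics/w4.png

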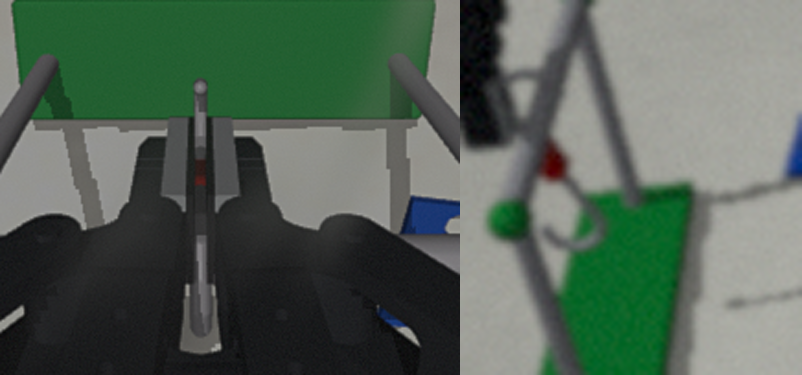

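The hook rose with the fingers and its top arc is clear of the bar. I'll take it out under the free end.

Emit:
apply_moves --fingers '[1,1,1,1,1,1,1,1,1,1]' --pt "0 -0.1 0.2" --pt "0 -0.1 0.4" --pt "0 -0.5 0.4" --pt "0 -1 0.4" --pt "0 -1.5 0.4" --pt "0 -2 0.4" --pt "0 -3 0.4" --pt "0 -4 0.4" --pt "0 -4 0.4" --pt "0 -4 0.4" --yaw '[0,0,0,0,0,0,0,0,0,0]'

```text
clock: 5.5
position: [507.3, -323.9, 303.5]
ee_rot: [-0.687, 0.726, 0.001, -0.001]
contact_force: [-1.1, -0.4, -1.2]
gripper_width: 2.5
```

Emit:
apply_moves --fingers '[1,1,1,1,1]' --pt "0 0 4" --pt "0 0 8" --pt "0 0 12" --pt "0 0 12" --pt "0 0 12" --yaw '[0,0,0,0,0]'

```text
clock: 6.0
position: [507.1, -323.6, 424.6]
ee_rot: [-0.687, 0.726, -0.0, 0.0]
contact_force: [-0.0, 0.6, -0.8]
gripper_width: 2.9
```

```bash
python3 - <<'E'
from h import *
s=read_state();p=np.array(s['position']);M=R.from_quat(s['ee_rot']).as_matrix();print(p.round(1))
w=grab('wrist','w5');sc=grab('scene','s5')
# expected hook frame: hook x = -tool x, hook z up; pads centre at (-20.,+28)
hx=-M[:,0];O=p+155*M[:,2]+20*hx-27*np.array([0,0,1.]);print('O',O.round(1),hx.round(3))
pts={'top':(0,43),'tip':(-13,-46),'bend':(0,-59),'right':(13,-46),'free':(13,30),'grip':(-1.4,-4)}
for im,n,x0,x1 in((w,'w',0,0),(sc,'s',0,0)):
    im['color']=im['color'].copy()
    q=proj(im,np.array([O+a*hx+np.array([0,0,b]) for a,b in pts.values()]));print(n,q.round(1).tolist())
u,v=proj(sc,O)[0].astype(int)
c=sc['color'][v-50:v+50,u-50:u+50];c=cv2.resize(c,(400,400),interpolation=cv2.INTER_CUBIC)
for q in proj(sc,np.array([O+a*hx+np.array([0,0,b]) for a,b in pts.values()])):
    cv2.circle(c,(int((q[0]-u+50.5)*4),int((q[1]-v+50.5)*4)),3,(0,255,255),1)
a=cv2.resize(w['color'][184:384,156:356],(400,400),interpolation=cv2.INTER_CUBIC)
for q in proj(w,np.array([O+a_*hx+np.array([0,0,b]) for a_,b in pts.values()])):
    cv2.circle(a,(int((q[0]-156+.5)*2),int((q[1]-184+.5)*2)),3,(0,255,255),1)
cv2.imwrite('pics/w5.png',np.hstack([a,c]))
E
```

```text
[ 507.1 -323.6  424.6]
O [ 508.3 -303.5  242.6] [0.055 0.998 0.   ]
w [[259.2, 346.1], [259.0, 225.8], [259.0, 235.1], [259.0, 261.1], [259.2, 347.1], [259.1, 277.9]]
s [[43.7, 138.3], [52.9, 184.6], [63.0, 190.0], [68.4, 183.1], [54.7, 144.7], [52.2, 163.4]]
```

View pics/w5.png

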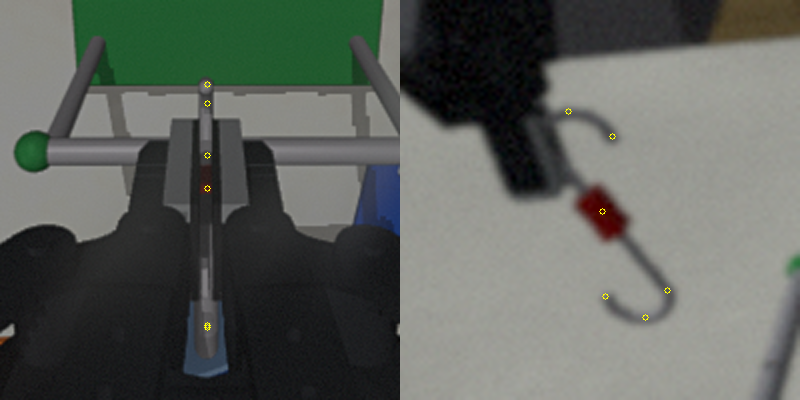

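The predicted hook points (yellow) fit both views to about 1 mm. So the hook is held upright and hook origin = TCP + 20 mm along its x − 182 mm in z. Next I'll carry it to a hover past the mirror's end.

Emit:
apply_moves --fingers '[1,1,1,1,1,1,1,1,1,1]' --pt "0 4 0" --pt "0 8.5 0" --pt "-0.2 13 0" --pt "-0.4 17.5 0" --pt "-0.6 22 0" --pt "-0.8 26.5 0" --pt "-1 31 0" --pt "-1 35.5 0" --pt "-1 39 0" --pt "-1 40.2 0" --yaw '[1,2,4,6,8,10,11,11.5,11.5,11.5]'

```text
clock: 7.1
position: [496.6, 81.1, 420.6]
ee_rot: [0.758, -0.653, -0.003, 0.002]
contact_force: [-0.2, 0.0, 0.2]
gripper_width: 2.7
```

Emit:
apply_moves --fingers '[1,1,1,1,1]' --pt "0 0 -2" --pt "0 0 -4" --pt "0 0 -6" --pt "0 0 -6" --pt "0 0 -6" --yaw '[0,0,0,0,0]'

```text
clock: 7.6
position: [496.8, 80.7, 360.2]
ee_rot: [0.758, -0.653, -0.003, 0.003]
contact_force: [0.3, -0.3, -0.2]
gripper_width: 2.9
```

```bash
cat >> h.py <<'E'
def hook(s):
    p=np.array(s['position']);M=R.from_quat(s['ee_rot']).as_matrix();hx=-M[:,0];hx[2]=0;hx/=np.linalg.norm(hx)
    return p+20*hx-np.array([0,0,182.]),hx
E
python3 - <<'E'
from h import *
s=read_state();O,hx=hook(s);print(np.round(s['position'],1),'O',O.round(1),np.degrees(np.arctan2(hx[1],hx[0])).round(1))
w=grab('wrist','w6');sc=grab('scene','s6')
H=np.array([498.7,65.1,95])
print('hole proj w,s',proj(w,H).round(1),proj(sc,H).round(1))
# yellow segmentation in wrist, scene and top0
for n,im in(('w',w),('s',sc),('t',load('t0'))):
    h=cv2.cvtColor(im['color'],cv2.COLOR_BGR2HSV);m=cv2.inRange(h,(20,120,60),(35,255,255))
    cs,hi=cv2.findContours(m,cv2.RETR_CCOMP,cv2.CHAIN_APPROX_NONE)
    for i,c in enumerate(cs):
        if cv2.contourArea(c)>25:
            M=cv2.moments(c);u,v=M['m10']/M['m00'],M['m01']/M['m00'];print(n,'hole' if hi[0][i][3]>=0 else 'outer',cv2.contourArea(c),round(u,1),round(v,1),atz(im,u,v,95).round(1))
a=cv2.resize(w['color'],(800,600),interpolation=cv2.INTER_CUBIC)
for P in (H,O-13*hx-[0,0,46],O-[0,0,59]):
    q=proj(w,P)[0];cv2.circle(a,tuple((q/.64).astype(int)),5,(0,0,255),1)
cv2.imwrite('pics/w6.png',a)
E
```

```text
[496.8  80.7 360.2] O [493.8 100.5 178.2] 98.5
hole proj w,s [[256.3 176.3]] [[262.2 198.7]]
w outer 8653.5 252.2 140.8 [505.4  39.7  95. ]
w hole 312.0 254.5 179.7 [499.6  67.9  95. ]
w hole 5033.0 251.3 126.0 [507.4  29.6  95. ]
s outer 193.0 261.5 200.9 [506.1  61.8  95. ]
s outer 106.0 65.1 42.4 [-1131.   -616.8    95. ]
s outer 82.0 142.9 41.5 [-1040.5  -210.8    95. ]
t outer 293.5 251.7 197.8 [498.5  62.5  95. ]
t hole 45.0 249.9 198.0 [498.2  66.5  95. ]
```

View pics/w6.png

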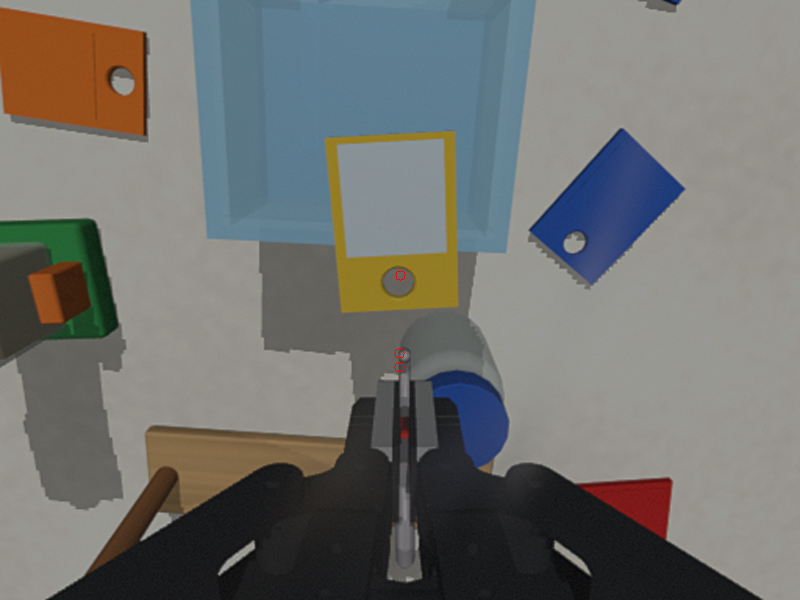

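Wrist view: the mirror hole is at (398,281), the plate's end at row 310, and the real tip at (405,355). The prediction is 5 px off because the tool is tilted slightly, so I'll model the hook rigidly in the tool frame. The jar at (460,400) is clear of the hook.

```bash
cat >> h.py <<'E'
def hk(s,pts):
    p=np.array(s['position']);M=R.from_quat(s['ee_rot']).as_matrix()
    return np.array([p+M@np.array([-20-a,0,182-b]) for a,b in pts])
TIP,BEND,ORG=(-13,-46),(0,-59),(0,0)
E
python3 - <<'E'
from h import *
s=read_state();w=load('w6');P=hk(s,[TIP,BEND,ORG]);print('tip',P[0].round(1),'pix',(proj(w,P)/.64).round(1).tolist(),'quat',np.round(s['ee_rot'],4))
a=atz(w,405*.64,355*.64,P[0][2]);print('tip seen at',a.round(1))
for v in [(326,138),(455,131),(458,307),(342,312)]:print(atz(w,v[0]*.64,v[1]*.64,95).round(1))
j=load('t0')
h=cv2.cvtColor(j['color'],cv2.COLOR_BGR2HSV);m=cv2.inRange(h[195:240,200:240],(100,150,50),(130,255,255));mm=cv2.moments(m,True);print('jar',atz(j,200+mm['m10']/mm['m00'],195+mm['m01']/mm['m00'],100).round(1))
E
```

```text
tip [494.7  88.  133.5] pix [[402.2, 355.4], [402.2, 369.7], [402.3, 448.0]] quat [ 0.7576 -0.6527 -0.0023  0.0017]
tip seen at [493.6  87.7 133.5]
[539.3   8.9  95. ]
[484.9  -2.   95. ]
[469.1  76.7  95. ]
[523.8  87.2  95. ]
jar [457.  137.2 100. ]
```

Emit:
apply_moves --fingers '[1,1,1,1,1,1,1,1,1]' --pt "0.1 0.3 0" --pt "0.1 0.3 0" --pt "0.1 0.3 -1" --pt "0.1 0.3 -2" --pt "0.1 0.3 -3" --pt "0.1 0.3 -4" --pt "0.1 0.3 -5.2" --pt "0.1 0.3 -5.2" --pt "0.1 0.3 -5.2" --yaw '[2.5,2.5,2.5,2.5,2.5,2.5,2.5,2.5,2.5]'

```text
clock: 8.6
position: [498.1, 84.0, 309.1]
ee_rot: [0.772, -0.636, -0.002, 0.002]
contact_force: [0.4, 0.3, -0.1]
gripper_width: 2.6
```

```bash
cat > seg.py <<'E'
from h import *
import sys
s=read_state();w=grab('wrist',sys.argv[1]);P=hk(s,[TIP,BEND,ORG]);print('tip',P[0].round(1),'pix',proj(w,P[0]).round(1),'O',P[2].round(1),'F',np.round(s['contact_force'],1))
h=cv2.cvtColor(w['color'],cv2.COLOR_BGR2HSV);m=cv2.inRange(h,(20,120,60),(35,255,255))
cs,hi=cv2.findContours(m,cv2.RETR_CCOMP,cv2.CHAIN_APPROX_NONE)
for i,c in enumerate(cs):
    if cv2.contourArea(c)>80:
        M=cv2.moments(c);u,v=M['m10']/M['m00'],M['m01']/M['m00'];print('hole' if hi[0][i][3]>=0 else 'outer',cv2.contourArea(c),round(u,1),round(v,1),atz(w,u,v,95).round(1),cv2.boundingRect(c))
E
python3 seg.py w7
```

```text
tip [495.3  90.8  81.1] pix [[259. 226.]] O [493.2 103.5 127.1] F [ 0.4  0.3 -0.1]
outer 13807.5 259.3 150.0 [505.4  38.9  95. ] (206, 81, 107, 142)
hole 453.0 259.6 199.3 [499.6  67.6  95. ] (247, 188, 27, 24)
hole 7987.5 259.1 132.2 [507.3  29.2  95. ] (214, 86, 91, 95)
```

Emit:
apply_moves --fingers '[1,1,1,1,1,1,1]' --pt "0.1 -0.6 0" --pt "0.2 -1.2 0" --pt "0.3 -1.8 0" --pt "0.4 -2.2 0" --pt "0.4 -2.2 0" --pt "0.4 -2.2 0" --pt "0.4 -2.2 0" --yaw '[0,0,0,0,0,0,0]'

```text
clock: 9.35
position: [502.3, 62.1, 309.6]
ee_rot: [0.772, -0.636, -0.002, 0.002]
contact_force: [0.7, 0.4, -1.3]
gripper_width: 3.2
```

```bash
python3 seg.py w8; python3 - <<'E'
from h import *
w=load('w8');cv2.imwrite('pics/w8.png',cv2.resize(w['color'][130:290,160:360],(750,600),interpolation=cv2.INTER_CUBIC))
E
```

```text
tip [499.7  69.   81.6] pix [[259. 226.]] O [497.5  81.8 127.6] F [ 0.7  0.4 -1.3]
outer 12004.5 259.4 185.8 [505.6  37.9  95. ] (208, 123, 103, 132)
hole 391.5 259.7 232.9 [499.7  67.4  95. ] (247, 223, 26, 21)
hole 7070.0 259.4 171.4 [507.3  29.4  95. ] (216, 129, 87, 87)
```

View pics/w8.png

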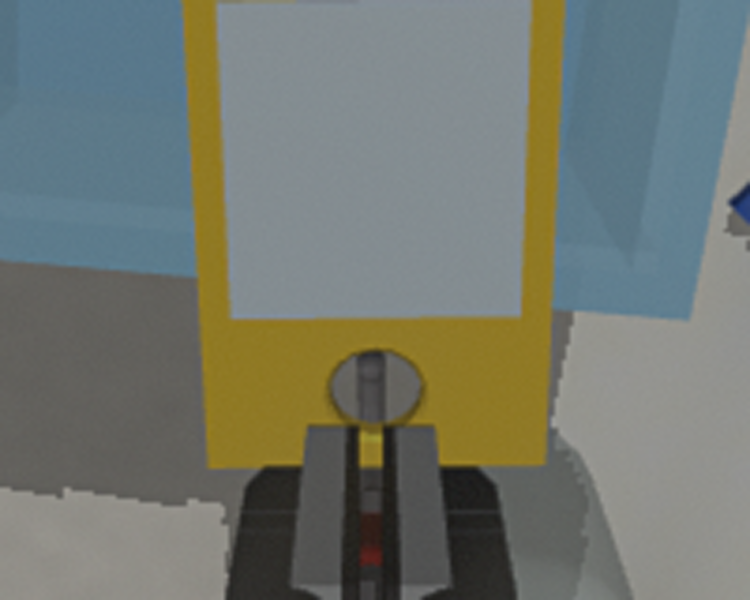

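The view shows the hook's tip below the hole, centred left to right (370,360). The parallax is consistent with it being centred under the hole, so I'll raise it.

Emit:
apply_moves --fingers '[1,1,1,1,1,1]' --pt "0 0 0.4" --pt "0 0 0.8" --pt "0 0 1.2" --pt "0 0 1.5" --pt "0 0 1.5" --pt "0 0 1.5" --yaw '[0,0,0,0,0,0]'

```text
clock: 10.0
position: [502.2, 62.2, 324.7]
ee_rot: [0.772, -0.636, -0.002, 0.002]
contact_force: [-0.9, 0.5, -0.9]
gripper_width: 2.7
```

```bash
python3 seg.py w9
```

```text
tip [499.7  69.1  96.7] pix [[259. 226.]] O [497.5  81.8 142.7] F [-0.9  0.5 -0.9]
outer 10746.5 259.3 180.1 [505.3  39.   95. ] (212, 120, 95, 124)
hole 362.0 259.4 222.9 [499.7  67.6  95. ] (248, 213, 24, 22)
hole 6203.0 259.1 165.0 [507.3  29.5  95. ] (219, 125, 81, 82)
```

The tip now stands inside the plate's hole and the mirror hasn't moved. I'll lift along an arc so the plate swings to vertical over the roof.

Emit:
apply_moves --fingers '[1,1,1,1,1,1,1,1,1,1]' --pt "0 0 0.4" --pt "0 0 0.9" --pt "0 -0.1 1.5" --pt "0 -0.2 2.1" --pt "0.1 -0.5 2.8" --pt "0.15 -0.8 3.5" --pt "0.2 -1.2 4.1" --pt "0.3 -1.6 4.7" --pt "0.4 -2.0 5.3" --pt "0.4 -2.0 5.3" --yaw '[0,0,0,0,0,0,0,0,0,0]'

```text
clock: 11.05
position: [506.5, 41.7, 378.5]
ee_rot: [0.772, -0.636, -0.002, 0.001]
contact_force: [0.4, -0.4, -0.2]
gripper_width: 2.8
```

```bash
python3 seg.py w10;  python3 - <<'E'
from h import *
sc=grab('scene','s10');s=read_state();u,v=proj(sc,hk(s,[BEND]))[0].astype(int)
a=cv2.resize(sc['color'][v-50:v+40,u-60:u+60],(480,360),interpolation=cv2.INTER_CUBIC)
w=load('w10');b=cv2.resize(w['color'][130:290,180:340],(360,360),interpolation=cv2.INTER_CUBIC)
cv2.imwrite('pics/w10.png',cv2.resize(np.hstack([a,b]),(800,343)))
E
```

```text
tip [504.3  48.6 150.6] pix [[259. 226.]] O [502.   61.4 196.6] F [ 0.4 -0.4 -0.2]
outer 7912.5 258.8 190.4 [505.3  43.1  95. ] (217, 138, 84, 104)
hole 352.5 258.5 222.1 [500.2  70.2  95. ] (247, 212, 24, 21)
hole 4079.5 259.0 171.4 [508.1  27.5  95. ] (225, 139, 69, 65)
```

View pics/w10.png

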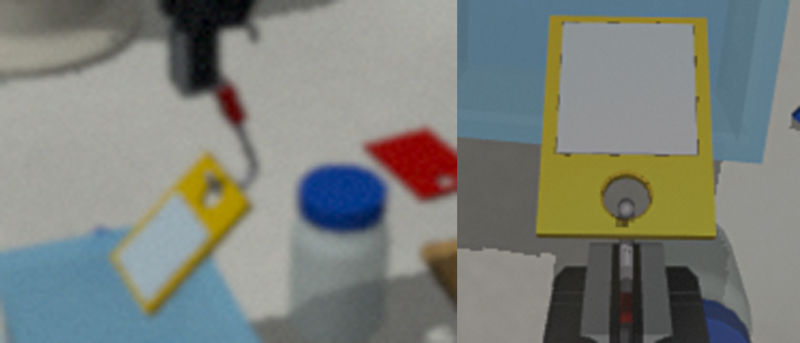

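The mirror sits on the hook's bend with its tip through the hole, tilted about 45° and with its far edge still on the roof. I'll continue the arc.

Emit:
apply_moves --fingers '[1,1,1,1,1,1,1,1,1,1]' --pt "0.1 -0.4 0.5" --pt "0.2 -0.9 1.0" --pt "0.3 -1.4 1.5" --pt "0.4 -1.9 2.0" --pt "0.5 -2.4 2.5" --pt "0.5 -2.6 3.0" --pt "0.5 -2.6 3.6" --pt "0.5 -2.6 4.4" --pt "0.5 -2.6 5.2" --pt "0.5 -2.6 5.2" --yaw '[0,0,0,0,0,0,0,0,0,0]'

```text
clock: 12.15
position: [511.4, 16.2, 431.2]
ee_rot: [0.772, -0.636, -0.001, 0.0]
contact_force: [0.5, 0.2, -1.8]
gripper_width: 2.8
```

Emit:
apply_moves --fingers '[1,1,1,1,1,1,1,1,1,1]' --pt "0 0 0.8" --pt "0 0 1.6" --pt "0 0 2.4" --pt "0 0 3.2" --pt "0 0 4" --pt "0 0 4.8" --pt "0 0 5" --pt "0 0 5" --pt "0 0 5" --pt "0 0 5" --yaw '[0,0,0,0,0,0,0,0,0,0]'

```text
clock: 13.15
position: [511.4, 16.2, 480.7]
ee_rot: [0.772, -0.636, -0.002, 0.001]
contact_force: [-1.0, -0.6, -2.3]
gripper_width: 2.9
```

```bash
python3 seg.py w11;  python3 - <<'E'
from h import *
sc=grab('scene','s11');s=read_state();P=hk(s,[BEND,TIP]);print(proj(sc,np.vstack([P,P[0]-[0,0,70]])).round())
h=cv2.cvtColor(sc['color'],cv2.COLOR_BGR2HSV);m=cv2.inRange(h,(20,110,50),(35,255,255));m2=cv2.inRange(h,(100,10,90),(118,80,255))
n,l,st,c=cv2.connectedComponentsWithStats(m)
for i in range(1,n):
    if st[i,4]>20:print(st[i],c[i].round(1))
# branch line, independent: scene + top with known height
t=load('t0');g=load('s0')
A=atz(t,236*.64,185*.64,200);B=atz(t,243*.64,375*.64,200)
A2=atz(g,617*.64,287*.64,200);B2=atz(g,519*.64,199*.64,200)
print('top',A.round(1),B.round(1),'scene',A2.round(1),B2.round(1))
E
```

```text
tip [509.2  23.2 252.7] pix [[259. 226.]] O [506.9  35.9 298.7] F [-1.  -0.6 -2.3]
outer 1962.5 257.6 228.0 [495.7  97.1  95. ] (217, 193, 83, 51)
hole 127.5 258.1 228.5 [495.   97.6  95. ] (249, 221, 19, 15)
[[248. 140.]
 [241. 135.]
 [249. 172.]]
[  18   27  202   29 1631] [116.8  42.6]
[  0  49  25  10 102] [10.1 53.5]
[140  98  38  17 318] [156.8 106. ]
[ 81 104  22  17 197] [ 91.6 112.2]
[240 130  13  50 231] [247.4 147.9]
[342 243  20  24  59] [353.3 253.1]
top [651.2 258.2 200. ] [408.6 245.5 200. ] scene [650.7 262.3 200. ] [413.1 246.4 200. ]
```

The mirror now hangs freely on the hook: the yellow strip in the scene view hangs straight below the bend, and the wrist force shows about 1.3 N more. Next I'll carry it gently toward the perch.

Emit:
apply_moves --fingers '[1,1,1,1,1,1,1,1,1,1]' --pt "0.1 0.3 0" --pt "0.3 1 0" --pt "0.6 2 0" --pt "0.9 3.2 0" --pt "1.2 4.4 0" --pt "1.5 5.6 0" --pt "1.8 6.8 0" --pt "2.1 7.9 0" --pt "2.3 8.7 0" --pt "2.4 9 0" --yaw '[-0.5,-1,-1.5,-2,-2.5,-3,-3.5,-4,-4,-4]'

```text
clock: 14.25
position: [535.7, 107.1, 480.6]
ee_rot: [0.749, -0.662, -0.002, 0.001]
contact_force: [-0.1, -0.1, -0.6]
gripper_width: 2.5
```

Emit:
apply_moves --fingers '[1,1,1,1,1,1,1,1,1,1]' --pt "0.1 0.3 0" --pt "0.3 1 0" --pt "0.6 2 0" --pt "0.9 3.2 0" --pt "1.2 4.4 0" --pt "1.5 5.6 0" --pt "1.8 6.6 0" --pt "2.0 7.3 0" --pt "2.1 7.7 0" --pt "2.1 7.8 0" --yaw '[-0.5,-1,-1.5,-2,-2.5,-3,-3.5,-3.6,-3.6,-3.6]'

```text
clock: 15.25
position: [556.8, 185.6, 480.4]
ee_rot: [0.728, -0.685, -0.002, 0.001]
contact_force: [0.2, -0.1, 0.2]
gripper_width: 3.2
```

Emit:
apply_moves --fingers '[1,1,1,1,1,1,1,1,1,1]' --pt "0 0 -0.5" --pt "0 0 -1.5" --pt "0 0 -2.5" --pt "0 0 -3.5" --pt "0 0 -4.5" --pt "0 0 -5.5" --pt "0 0 -6.3" --pt "0 0 -6.8" --pt "0 0 -7" --pt "0 0 -7" --yaw '[0,0,0,0,0,0,0,0,0,0]'

```text
clock: 16.25
position: [556.8, 185.6, 410.3]
ee_rot: [0.728, -0.685, -0.002, 0.001]
contact_force: [-0.1, -0.0, -0.4]
gripper_width: 2.9
```

```bash
python3 - <<'E'
from h import *
s=read_state();P=hk(s,[ORG,TIP,BEND]);M=R.from_quat(s['ee_rot']).as_matrix();hx=-M[:,0];print('O',P[0].round(1),'hx',np.degrees(np.arctan2(hx[1],hx[0])).round(2),s['clock'])
w=grab('wrist','w12');sc=grab('scene','s12');t=grab('top','t12')
# branch edges in the wrist image: expected projections
E=lambda x,dy,z=200:np.array([x,254.5+(x-555)*.059+dy,z])
for x in(500,520,590,610):print(x,proj(w,E(x,0)).round(1),proj(sc,E(x,0)).round(1),proj(t,E(x,0)).round(1))
a=cv2.resize(w['color'],(400,300));b=cv2.resize(sc['color'][80:290,230:510],(400,300))
c=cv2.resize(t['color'][100:260,110:324],(400,300),interpolation=cv2.INTER_CUBIC)
for im,an,f in((w,a,lambda q:(q*400/512)),(sc,b,lambda q:((q-[230,80])*400/280)),(t,c,lambda q:((q-[110,100])*300/160))):
    for x in(500,520,590,610):cv2.circle(an,tuple(f(proj(im,E(x,0))[0]).astype(int)),2,(0,255,255),-1)
for n,im in(('w',w),('t',load('t0'))):
  g=cv2.GaussianBlur(im['color'],(3,3),0)
  for x in (500,520,595,615):
    u,v=proj(im,E(x,0))[0].round().astype(int)
    seg=(g[max(v-12,0):v+13,u] if n=='w' else g[v,u-10:u+11]).astype(int);print(n,x,u,v,(seg[:,2]-seg[:,0]).tolist())
cv2.imwrite('pics/w12.png',np.vstack([np.hstack([a,b]),np.hstack([c,c*0])]))
E
```

```text
O [554.9 205.7 228.3] hx 93.5 16.25
500 [[337.8 322.6]] [[351.  144.8]] [[153.3 193.1]]
520 [[307.5 322.6]] [[355.9 149.2]] [[152.9 183.1]]
590 [[201.  322.7]] [[374.7 166.5]] [[151.3 148.3]]
610 [[170.5 322.7]] [[380.7 171.9]] [[150.9 138.4]]
w 500 338 323 [1, 1, 1, 0, 1, 0, 0, 0, -1, -1, -1, -1, -1, -1, -1, -2, -2, -1, -1, -2, -1, -1, -2, -2, -4]
w 520 307 323 [1, 1, 1, 1, 0, 1, 0, -1, -1, 0, 0, -1, -1, 0, 0, 0, 0, -1, -1, -1, -2, -1, -2, -1, -1]
w 595 193 323 [1, 1, 1, 1, 0, 0, 1, 1, 1, 0, 0, 0, 0, 1, -1, 0, 0, 0, 0, 0, 0, -1, 0, 0, 0]
w 615 163 323 [-3, -3, -3, -3, -3, -4, -4, -2, -2, -3, -3, -3, -3, -3, -2, -3, -3, -3, -2, -3, -2, -2, -2, -2, -2]
t 500 153 193 [3, 3, 4, 5, 5, 6, 6, 10, 22, 36, 43, 43, 36, 22, 10, 5, 4, 9, 26, 49, 59]
t 520 153 183 [6, 6, 6, 6, 5, 6, 8, 17, 31, 41, 44, 42, 30, 15, 7, 5, 7, 18, 39, 56, 59]
t 595 151 146 [1, 0, 0, 0, 1, 2, 2, 8, 23, 38, 44, 42, 32, 16, 5, 4, 5, 11, 23, 35, 40]
t 615 151 136 [0, 0, 0, 0, 0, 1, 5, 19, 35, 42, 44, 39, 26, 11, 5, 5, 9, 15, 22, 29, 34]
```

The top view puts the branch's centre line within 0.3 mm of my estimate: y≈254.5 at x=555, running at 3.4°. I'll lower the hook to mouth height, then bring it in under the branch.

Emit:
apply_moves --fingers '[1,1,1,1,1,1,1,1,1,1]' --pt "0 0 -0.5" --pt "0 0 -1.3" --pt "0 0 -2.1" --pt "0 0 -2.9" --pt "0 0 -3.6" --pt "0 0 -4.2" --pt "0 0 -4.5" --pt "0 0 -4.7" --pt "0 0 -4.7" --pt "0 0 -4.7" --yaw '[0,0,0,0,0,0,0,0,0,0]'

```text
clock: 17.4
position: [557.0, 185.7, 364.3]
ee_rot: [0.728, -0.685, -0.001, 0.0]
contact_force: [1.0, -1.3, -1.3]
gripper_width: 2.7
```

Emit:
apply_moves --fingers '[1,1,1,1,1,1,1,1,1,1]' --pt "0 0.2 0" --pt "0 0.6 0" --pt "0 1.0 0" --pt "0 1.4 0" --pt "0 1.8 0" --pt "0 2.2 0" --pt "0 2.6 0" --pt "0 2.8 0" --pt "0 2.8 0" --pt "0 2.8 0" --yaw '[0,0,0,0,0,0,0,0,0,0]'

```text
clock: 18.4
position: [557.0, 213.7, 364.2]
ee_rot: [0.728, -0.685, -0.001, 0.0]
contact_force: [0.3, 0.6, -1.5]
gripper_width: 3.0
```

```bash
python3 - <<'E'
from h import *
s=read_state();P=hk(s,[ORG,TIP,BEND]);print('O',P[0].round(1),s['contact_force'])
E
```

```text
O [555.4 233.9 182.3] [ 0.2968817   0.57877363 -1.50228236]
```

Emit:
apply_moves --fingers '[1,1,1,1,1,1,1]' --pt "0 0.3 -0.05" --pt "0 0.6 -0.05" --pt "0 0.9 -0.05" --pt "0 1.2 -0.05" --pt "0 1.55 -0.05" --pt "0 1.55 -0.05" --pt "0 1.55 -0.05" --yaw '[0,0,0,0,0,0,0]'

```text
clock: 19.1
position: [556.9, 229.3, 363.7]
ee_rot: [0.728, -0.685, -0.001, 0.0]
contact_force: [-0.4, 0.6, -0.9]
gripper_width: 2.6
```

```bash
python3 - <<'E'
from h import *
s=read_state();P=hk(s,[ORG]);print('O',P[0].round(1),np.round(s['contact_force'],1))
sc=grab('scene','s13');t=grab('top','t13')
c=cv2.resize(sc['color'][110:240,300:430],(500,500),interpolation=cv2.INTER_CUBIC)
for q in proj(sc,hk(s,[(0,43),TIP,BEND,(13,-46),(13,30),(-1.4,-4),(5,18)])):cv2.circle(c,tuple(((q-[300,110]+.5)*500/130).astype(int)),2,(0,255,255),1)
d=cv2.resize(t['color'][120:220,130:190],(300,500),interpolation=cv2.INTER_CUBIC)
cv2.imwrite('pics/s13.png',np.hstack([c,d]))
E
```

```text
O [555.3 249.6 181.7] [-0.4  0.6 -0.9]
```

View pics/s13.png

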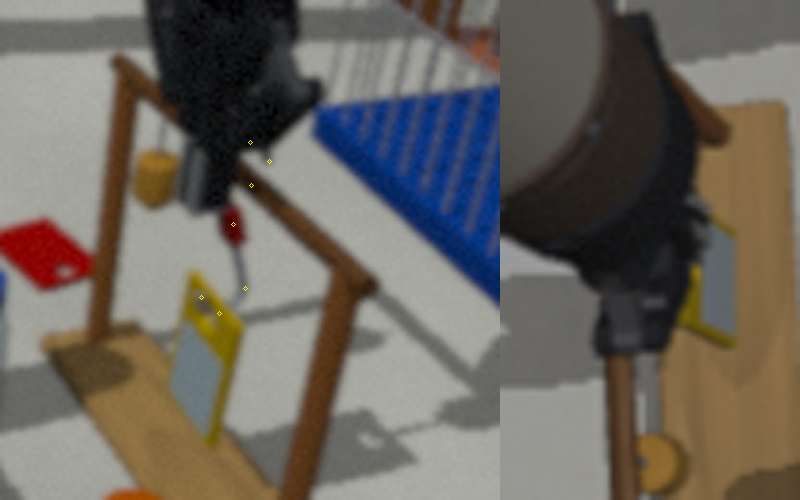

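In the scene view the branch lies inside the hook's mouth, under its free end (270,160). The mirror hangs from the bend, clear of the bell (155,180) and the post. I'll seat the hook gently while watching the force.

Emit:
apply_moves --fingers '[1,1,1,1,1,1,1,1,1]' --pt "0 0.1 -0.2" --pt "0 0.2 -0.4" --pt "0 0.3 -0.6" --pt "0 0.4 -0.8" --pt "0 0.5 -1.0" --pt "0 0.5 -1.2" --pt "0 0.55 -1.4" --pt "0 0.55 -1.4" --pt "0 0.55 -1.4" --yaw '[0,0,0,0,0,0,0,0,0]'

```text
clock: 20.1
position: [556.9, 234.7, 349.7]
ee_rot: [0.728, -0.685, -0.001, 0.0]
contact_force: [0.3, 0.2, -0.5]
gripper_width: 2.7
```

Emit:
apply_moves --fingers '[1,1,1,1]' --pt "0 0 -0.1" --pt "0 0 -0.15" --pt "0 0 -0.15" --pt "0 0 -0.15" --yaw '[0,0,0,0]'

```text
clock: 20.5
position: [556.9, 234.6, 348.2]
ee_rot: [0.728, -0.685, -0.001, 0.0]
contact_force: [-0.9, 0.2, -0.5]
gripper_width: 2.6
```

Emit:
apply_moves --fingers '[1,1,1,1,1]' --pt "0 0 -0.05" --pt "0 0 -0.1" --pt "0 0 -0.1" --pt "0 0 -0.1" --pt "0 0 -0.1" --yaw '[0,0,0,0,0]'

```text
clock: 21.0
position: [557.0, 234.7, 347.7]
ee_rot: [0.728, -0.685, -0.001, -0.0]
contact_force: [-1.4, 0.2, 2.5]
gripper_width: 2.9
```

```bash
python3 - <<'E'
from h import *
for i in range(1):
  s=read_state();print(hk(s,[ORG]).round(1),np.round(s['contact_force'],1),np.round(s['wrist_torque'],2))
sc=grab('scene','s14')
h=cv2.cvtColor(sc['color'],cv2.COLOR_BGR2HSV)
for n,lo,hi in(('red',(0,150,40),(8,255,255)),('yel',(20,120,50),(35,255,255))):
    m=cv2.inRange(h,lo,hi);k,l,st,c=cv2.connectedComponentsWithStats(m)
    print(n,[(st[i].tolist(),c[i].round(1).tolist()) for i in range(1,k) if st[i,4]>8 and 330<c[i][0]<400 and 120<c[i][1]<260])
print('pred grip',proj(sc,hk(s,[(-1.4,-4)])).round(1))
E
```

```text
[[555.4 254.9 165.7]] [-1.4  0.2  2.5] [-0.05  0.36  0.02]
red [([359, 171, 5, 8, 24], [361.5, 174.5])]
yel [([349, 187, 15, 46, 254], [356.6, 206.8]), ([343, 207, 3, 11, 15], [344.1, 211.3]), ([343, 243, 19, 24, 48], [352.5, 252.0])]
pred grip [[361.5 174.6]]
```

The upward force shows the branch has taken the load. I'll let go slowly.

Emit:
apply_moves --fingers '[0.97,0.94,0.9,0.85,0.8,0.7,0.6,0.5,0.5,0.5]' --pt "0 0 0" --pt "0 0 0" --pt "0 0 0" --pt "0 0 0" --pt "0 0 0" --pt "0 0 0" --pt "0 0 0" --pt "0 0 0" --pt "0 0 0" --pt "0 0 0" --yaw '[0,0,0,0,0,0,0,0,0,0]'

```text
clock: 22.05
position: [557.0, 234.7, 347.7]
ee_rot: [0.728, -0.685, -0.001, -0.0]
contact_force: [-0.2, 0.5, -0.4]
gripper_width: 42.4
```

```bash
cat > chk.py <<'E'
from h import *
import sys
sc=grab('scene',sys.argv[1]);h=cv2.cvtColor(sc['color'],cv2.COLOR_BGR2HSV)
for n,lo,hi in(('red',(0,150,40),(8,255,255)),('yel',(20,120,50),(35,255,255))):
    m=cv2.inRange(h,lo,hi);k,l,st,c=cv2.connectedComponentsWithStats(m)
    print(n,[(st[i].tolist(),c[i].round(1).tolist()) for i in range(1,k) if st[i,4]>8 and 330<c[i][0]<400 and 120<c[i][1]<260])
E
python3 chk.py s15
```

```text
red []
yel [([351, 187, 16, 46, 243], [359.0, 205.6]), ([345, 207, 3, 8, 9], [346.1, 210.6]), ([340, 243, 22, 24, 57], [352.4, 252.5])]
```

Emit:
apply_moves --fingers '[0.5,0.5,0.5,0.5,0.5,0.5,0.5,0.5,0.5,0.5]' --pt "0 -0.5 0" --pt "0 -1.2 0" --pt "0 -2 0" --pt "0 -3 0.5" --pt "0 -4 2" --pt "0 -5 4" --pt "0 -6 7" --pt "0 -8 10" --pt "0 -10 13" --pt "0 -12 15" --yaw '[0,0,0,0,0,0,0,0,0,0]'

```text
clock: 23.1
position: [556.6, 113.0, 500.8]
ee_rot: [0.728, -0.685, -0.0, -0.002]
contact_force: [0.8, 0.6, 0.1]
gripper_width: 42.7
```

```bash
python3 chk.py s16;python3 chk.py s17
```

```text
red [([360, 171, 5, 8, 25], [362.2, 174.2])]
yel [([350, 187, 17, 45, 249], [358.7, 205.7]), ([344, 210, 8, 16, 20], [346.8, 217.3]), ([339, 243, 23, 24, 60], [352.4, 252.8])]
red [([360, 171, 6, 8, 25], [362.3, 174.0])]
yel [([349, 187, 18, 46, 261], [358.5, 206.3]), ([345, 207, 3, 12, 16], [345.8, 211.8]), ([345, 243, 18, 24, 47], [354.2, 253.5])]
```

Emit:
apply_moves --fingers '[0.5,0.5,0.5,0.5,0.5,0.5,0.5,0.5,0.5,0.5]' --pt "0 -3 0" --pt "0 -6 0" --pt "0 -9 0" --pt "0 -9 0" --pt "0 -9 0" --pt "0 -9 0" --pt "0 -9 0" --pt "0 -9 0" --pt "0 -9 0" --pt "0 -9 0" --yaw '[0,0,0,0,0,0,0,0,0,0]'

```text
clock: 24.2
position: [556.8, 22.4, 502.3]
ee_rot: [0.728, -0.686, 0.001, -0.004]
contact_force: [-0.7, 0.1, -0.6]
gripper_width: 42.8
```

Emit:
apply_moves --fingers '[0.5,0.5,0.5,0.5,0.5,0.5,0.5,0.5,0.5,0.5]' --pt "0 0 0" --pt "0 0 0" --pt "0 0 0" --pt "0 0 0" --pt "0 0 0" --pt "0 0 0" --pt "0 0 0" --pt "0 0 0" --pt "0 0 0" --pt "0 0 0" --yaw '[0,0,0,0,0,0,0,0,0,0]'

```text
clock: 25.2
position: [556.8, 22.4, 502.3]
ee_rot: [0.728, -0.686, 0.001, -0.004]
contact_force: [-0.1, 0.4, -0.6]
gripper_width: 42.6
```

```bash
python3 chk.py s18; python3 - <<'E'
from h import *
print(read_state()['clock'])
a=load('s0')['color'].astype(int);b=load('s18')['color'].astype(int)
d=(np.abs(a-b).max(2)>40).astype(np.uint8)
for n,(x,y,w,h) in dict(disp=(290,235,75,95),jar=(270,170,35,58),saucer=(140,300,60,55)).items():print(n,d[y:y+h,x:x+w].mean().round(3))
E
```

```text
red [([360, 171, 6, 8, 28], [362.4, 174.4])]
yel [([348, 187, 19, 46, 261], [358.4, 206.6]), ([340, 243, 22, 25, 58], [352.9, 252.9])]
25.25
disp 0.0
jar 0.029
saucer 0.0
```

Emit:
apply_moves --fingers '[0.5,0.5,0.5,0.5,0.5,0.5,0.5,0.5,0.5,0.5]' --pt "0 0 0" --pt "0 0 0" --pt "0 0 0" --pt "0 0 0" --pt "0 0 0" --pt "0 0 0" --pt "0 0 0" --pt "0 0 0" --pt "0 0 0" --pt "0 0 0" --yaw '[0,0,0,0,0,0,0,0,0,0]'

```text
clock: 26.25
position: [556.8, 22.4, 502.2]
ee_rot: [0.728, -0.686, 0.001, -0.004]
contact_force: [0.2, 0.1, 0.8]
gripper_width: 42.6
```

Emit:
apply_moves --fingers '[0.5,0.5,0.5,0.5,0.5,0.5,0.5,0.5,0.5,0.5]' --pt "0 0 0" --pt "0 0 0" --pt "0 0 0" --pt "0 0 0" --pt "0 0 0" --pt "0 0 0" --pt "0 0 0" --pt "0 0 0" --pt "0 0 0" --pt "0 0 0" --yaw '[0,0,0,0,0,0,0,0,0,0]'

```text
clock: 27.25
position: [556.8, 22.4, 502.2]
ee_rot: [0.728, -0.686, 0.001, -0.004]
contact_force: [0.7, 0.0, -0.7]
gripper_width: 42.8
```

```bash
for i in 1 2 3; do python3 chk.py q$i|head -3; done; python3 -c "
from h import *
f=lambda n:cv2.GaussianBlur(load(n)['color'],(3,3),0)[110:240,300:430].astype(int)
print('change s18-q3, q1-q3',np.abs(f('s18')-f('q3')).max(),np.abs(f('q1')-f('q3')).max())"
```

```text
red [([360, 171, 5, 8, 23], [362.6, 174.2])]
yel [([350, 187, 17, 45, 248], [358.6, 205.7]), ([345, 207, 3, 6, 9], [346.1, 209.9]), ([343, 243, 19, 24, 53], [352.9, 252.3])]
red [([360, 171, 5, 8, 22], [362.4, 174.3])]
yel [([350, 187, 17, 46, 253], [358.6, 206.1]), ([345, 207, 3, 12, 16], [345.8, 212.1]), ([339, 243, 23, 24, 59], [352.3, 252.4])]
red [([360, 171, 5, 8, 25], [362.4, 174.2])]
yel [([350, 187, 17, 46, 251], [358.6, 206.1]), ([345, 207, 3, 11, 14], [345.7, 211.4]), ([340, 243, 22, 24, 59], [352.7, 252.5])]
change s18-q3, q1-q3 7 8
```

The hook and mirror hang still: changes between pictures are at noise level. I'm handing the job in.

```bash
python3 -c "
from bench import *
print(job_done())"
```

```text
the job is handed in; nothing more can be done
None
```

The mirror now hangs on the S-hook from the branch, between the bell and the far post, and the robot has let go and backed away. I handed the job in at about 27 s of the 72 s allowed; the hand-in gives no verdict.

- **Steps:** I took the hook off the rack and put its tip up through the hole of the yellow, silver-faced mirror. I then lifted the mirror off the roof along an arc, carried it to the perch, seated the hook over the branch and opened the fingers.
- **Different grip:** The moves can't tilt the tool, so I couldn't come in slanting at 45° onto the red sleeve. I gripped the upper stem wire from straight above instead, and the hook did not visibly slip.
- **Final checks:** Over about 2 s after the gripper was clear, the sleeve and mirror stayed put in the scene camera, with only noise-level change. The dispenser and saucer areas matched the first picture. The jar area differed in 2.9% of its pixels; I think that is shadow or the lifted mirror, but I did not confirm it.
- **Disagreements:** The cameras put the rack bar and the branch up to 3 mm apart, so I used values in between. The gripper read about 2.7 mm on the 5 mm wire, but the hold was firm. I had used all 12 picture views before release, so the checks after it are by numbers only.

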